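Rebalance the drying box's lid so that it stays half open

ROBOT

A 7-joint arm with a two-finger parallel gripper is mounted at the origin on the work surface. World frame = base frame: x ahead of the robot, y to its left, z up, the work surface at z = 0. Lengths are in m, angles in rad, forces in N, time in s.
With the tool pointing down it reaches from about 0.425 to 0.925 m from the base axis. Payload 6.8 kg.
Tool frame: the origin (TCP) lies midway between the tips of the shut fingers; the grasp point (between the pads) lies 19 mm behind it; z points along the fingers, y is the line along which they close (so a half turn about z gives the same grasp; the last joint's range is limited). The gripper opens to 85 mm and grips with 20 to 120 N. Pads are 22 mm wide; open, the fingers measure 114 mm over their backs; the gripper's body (76 mm by 85 mm) begins 54 mm behind the grasp point. The pads swing forward as they close: fully open they stand 13 mm farther back than shut.
Start: joints at [1.024, 0.477, 0.022, 1.555, -0.011, 1.109, -0.083], TCP at [0.287, -0.611, 0.231] pointing down, gripper open.
Joint ranges: [-2.96, 2.96], [-0.34, 2.1], [-1.41, 1.46], [0.24, 2.44], [-1.37, 4.51], [0.17, 1.92], [-2.96, 2.96]. Speed limits (rad/s): [2.39, 2.39, 3.14, 3.14, 3.14, 3.14, 3.14].

INTERFACE

Orientations are given as a rotation vector (axis times angle).
In Python, from bench import r gives the robot as it stands. The module is installed in compiled form; this text tells all that it offers.
- The arm moves only by the tool apply_moves, never from a script. Its argument "rows" is a list of rows, each a list of 6 numbers: the shift along the tool's x, y, z scaled (see below), then the turn, a rotation vector about the tool's x, y, z scaled (see below). A call has 1 to 5 rows; each row is the pose to reach, as a shift and turn from the pose commanded when the call began, along the tool's axes at that moment; what a row does not reach only later rows make up. The controller multiplies each number of a shift by 0.25 m and each number of a turn by 90 degrees. A row lasts 1/8 s, in which the tool goes at most 62.5 mm and 10.7 degrees, less where a joint would pass 70% of its speed; a pose out of reach is approached as far as the arm can. A call with a number of a shift or a turn outside -1 to 1 is refused whole. A call with a gripper value outside its range is refused whole. "claw" is the opening, from 0 (shut) to 1 (fully open), set as the call begins (left out, the last holds). The fingers move at their own pace and stop on an object; "newtons" is the grip in N (left out, the last holds). Time passes only in rows, so rows that repeat a pose let the fingers close. It gives the time, the measured TCP pose, the force, the opening and the grip force at its end, in the units of the state.
- r.get_obs(): the state, without advancing time (a new reading comes with each control period).
- r.grab_frame(name): name is "side" or "top"; returns a dict with "pixels" (420x560x3 uint8, red, green, blue), "intrinsics" (3x3 intrinsics, pixels), "dist" ([k1, k2, p1, p2, k3] as OpenCV has them; the pictures are not rectified), "eye" and "attitude" of the camera in the world. Camera axes: x right, y up, looking along -z (the intrinsics and any distortion apply to the point x, -y, -z); pixel columns grow to the right and rows downward; lengths in m; the calibration is good to about 2 mm. A picture is of the moment at which its call begins. There is no depth.
- r.hand_in(): hands the job in; it is judged then, once.
Trained networks look in a picture, given as the dict that the camera call returned (one of the last four; its "shot" number tells which), for a name from the list of things; names that differ only in an ending like _2 or _b are one class to them, and where a whole thing is asked for, a point or a joint stands for the part that bears it (a point fixed in the world has none). Each returns a list of dicts, best first, with "conf" (0 to 1); they miss things now and then, are a little off and sometimes report something else, mostly with a low value. They report only what shows in the picture. A call takes as long as a camera call.
- r.search_frame(picture, thing): "rect" ([left, top, width, height] in pixels, round what is visible of it).
- r.outline_of(picture, thing): "pixels" (420x560 bool, what is visible of it) and "rect" ([left, top, width, height] in pixels, round what is visible of it).
- r.landmark_of(picture, thing): "point" ([column, row] in pixels: a listed point, or the origin of a listed thing).
The state is a dict: "clock": time; "joints": joint angles; "qvel": joint speeds; "tau": joint torques, N m; "tcp_pos": TCP position; "orientation": TCP orientation; "contact_force": force on the tool from outside, world axes, zero at the start; "moment": the same for the moment, N m; "grip_width": finger opening in m; "gripper_force": force on a finger pad.
Only numpy, scipy, OpenCV 4.12 (cv2) and the standard library are available. Lean on these libraries where they do the work, as an engineer would, in place of code of your own. Each camera call takes 0.05 s, during which the arm holds its last target. There are 200 camera calls.

TASK

The lid of the drying box should stay half open by itself, but it sinks shut. Try it first as it is: lift it half open (about 45 degrees), let it go and let it fall shut; then slide the brass counterweight along its rod to the place where the lid, lifted half open and let go again, stays there by itself, and leave it standing so at about 45 degrees. Leave the pottery in and around the box where it is.

Things in the scene. Friction and masses are not known exactly. Their poses are not given: they have to be found in the camera images.
- box_base (a point): centre of the underside of a fixed blue open-topped sheet-steel box, 170 x 190 mm, rim 135 mm above the table. Its frame: x points from the lid's free edge to the hinge, y along the hinge, z up. Two cat figurines (75 mm tall) stand in it; a cup and a third cat stand about 165 mm along its +y
- lid (a joint): angle of the white steel lid (rad): 0 shut, grows as it opens, stop at 1.1; half open is about 0.785. The hinge lets the lid swing freely but for a small rubbing torque of about 0.03 N m either way, which holds it only when nearly balanced; otherwise it sinks shut or swings fully open. How heavy the lid is differs each time; the counterweight starts too near the hinge. The lid's own centre of mass lies within 3 mm of the line from the hinge to the bar
- lid_hinge (a point): middle of the hinge axis, 141 mm above the table, 95 mm along the box's x from its centre. This frame turns with the lid: its -x points to the bar, y along the hinge (at lid angle 0 it is parallel to the box's frame)
- lid_bar (a point): middle of the black round handle bar at the lid's free edge: 10 mm thick, 110 mm long, parallel to the hinge and 220 mm from it, with a clear gap of 30 mm between bar and lid edge for one finger (the bar can turn between pinching fingers). Frame as lid_hinge
- weight_center (a point): centre of the brass counterweight, a cylinder 46 mm thick and 50 mm long, 0.65 kg, threaded on a 10 mm rod which is fixed to the lid and runs from the middle of the hinge away from the lid; with the lid shut the rod rises outward at 15 degrees (0.262 rad). Its frame's x runs along the rod, outward; y is parallel to the hinge
- weight (a joint): how far the counterweight has been slid outward along the rod (m), 0 to 0.083; its centre is 0.052 m plus this from the hinge axis. It slides stiffly (about 9 N) and stays where it is left. Outward lightens the lid
- cat_in_a: a figurine in the box, a loose bystander (origin: centre of its underside)
- cat_in_b: a figurine in the box, a loose bystander (origin: centre of its underside)
- cat_out: the cat beside the box, a loose bystander (origin: centre of its underside)
- cup: the cup, a loose bystander (origin: centre of its underside)
- bowl: the lidded bowl, a loose bystander (origin: centre of its underside)
- plates: the plates, a loose bystander (origin: centre of its underside)
- brush_jar: the brush jar, a loose bystander (origin: centre of its underside)

How it is judged:
By the outcome, as a careful person would: the job done as asked, in the order asked, and still so for the second after the job is handed in, with the robot touching nothing.
It also fails if it takes over 72 s, if anything falls off the work surface, if the arm or the gripper's body presses on something with over 40 N, if the wrist force passes 120 N, or if a joint passes its speed limit or range.

## Working session

There is one attempt and no reset: what is moved stays moved. The work goes in short steps, Python scripts to look and compute and a tool call to move; the robot and the scene stay as the last step left them, time stands still between calls to the robot, and variables do not carry over. Pictures are saved under pics/ and viewed, at most 10 in all, crops included, and the job is handed in when it is done.

Besides the shell and the picture viewer there is one more tool, called as a command line: name --pt "numbers of a row" for each row, then --argument value for the rest. apply_moves: Moves the arm, as the interface text tells. Its arguments: {"type":"object","properties":{"rows":{"type":"array","items":{"type":"array","items":{"type":"number"}}},"claw":{"type":"number"},"newtons":{"type":"number"}},"required":["rows"]}

```bash
mkdir -p pics
cat > h.py <<'E'
import numpy as np, cv2
from scipy.spatial.transform import Rotation as R
from scipy.optimize import least_squares
from bench import r
def rot(a):
    a=np.array(a,float)
    return a if a.shape==(3,3) else R.from_rotvec(a).as_matrix() if a.size==3 else R.from_quat(a).as_matrix()
def ray(p,uv):
    n=cv2.undistortPoints(np.array([[uv]],float),np.array(p['intrinsics']),np.array(p['dist']))[0,0]
    d=rot(p['attitude'])@np.array([n[0],-n[1],-1.]); return np.array(p['eye']),d/np.linalg.norm(d)
def at_z(p,uv,z):
    e,d=ray(p,uv); return e+d*(z-e[2])/d[2]
def proj(p,X):
    c=(np.atleast_2d(X)-np.array(p['eye']))@rot(p['attitude']); c=c*[1,-1,-1]
    return cv2.projectPoints(c.reshape(-1,1,3),np.zeros(3),np.zeros(3),np.array(p['intrinsics']),np.array(p['dist']))[0][:,0]
def tri(obs):
    A=0;b=0
    for p,uv in obs:
        e,d=ray(p,uv);M=np.eye(3)-np.outer(d,d);A=A+M;b=b+M@e
    return np.linalg.solve(A,b)
def save(p,n): cv2.imwrite('pics/'+n+'.png',np.array(p['pixels'])[:,:,::-1])
E
python3 - <<'E'
from h import *
S=r.grab_frame('side');T=r.grab_frame('top')
im=np.hstack([S['pixels'],T['pixels']]);
save(S,'s0');save(T,'t0')
for p in (S,T):print(p['eye'],np.round(p['attitude'],3),np.round(p['intrinsics'],1).tolist(),p['dist'])
for n in ['box_base','lid_hinge','lid_bar','weight_center','cup','cat_out','bowl','plates','brush_jar','cat_in_a']:
    o=[r.landmark_of(p,n)[:2] for p in (S,T)]
    print(n,[[(np.round(k['point'],1).tolist(),round(k['conf'],2)) for k in q] for q in o], end=' ')
    if o[0] and o[1]: print(np.round(tri([(S,o[0][0]['point']),(T,o[1][0]['point'])]),3))
    else: print()
print(r.get_obs())
E
```

```text
[ 0.23238957 -0.24394266  1.36167651] [ 0.284 -0.171 -1.023] [[525.4, 0.0, 279.4], [0.0, 525.4, 207.2], [0.0, 0.0, 1.0]] [-0.03379649  0.          0.          0.          0.        ]
[ 0.26655878 -0.01553573  1.78362131] [ 0.14  -0.144 -1.567] [[532.3, 0.0, 276.5], [0.0, 532.3, 213.8], [0.0, 0.0, 1.0]] [-0.09430468  0.          0.          0.          0.        ]
box_base [[([235.2, 162.8], 0.57)], []] 
lid_hinge [[([261.0, 221.0], 0.87)], [([277.5, 224.4], 0.78)]] [ 0.537 -0.022  0.111]
lid_bar [[([180.3, 188.5], 0.59)], [([208.8, 236.1], 0.58)]] [0.5   0.193 0.127]
weight_center [[([284.9, 226.2], 0.71)], [([295.2, 220.4], 0.54)]] [ 0.551 -0.08   0.118]
cup [[([271.1, 176.4], 0.83)], [([263.0, 188.8], 0.79)]] [0.662 0.025 0.079]
cat_out [[([237.3, 165.6], 0.71), ([115.2, 168.1], 0.17)], [([230.4, 193.1], 0.58)]] [0.664 0.138 0.007]
bowl [[([169.0, 115.1], 0.85)], [([158.6, 187.6], 0.82)]] [0.68  0.376 0.041]
plates [[([113.2, 168.2], 0.71)], [([144.2, 246.1], 0.89)]] [0.479 0.425 0.017]
brush_jar [[([422.5, 296.3], 0.9)], []] 
cat_in_a [[], []] 
{'clock': 1.1, 'joints': array([ 1.02392286,  0.47699158,  0.02239873,  1.55540278, -0.01150629,
        1.10929452, -0.08309069]), 'qvel': array([-0.00052952, -0.00069807, -0.00108405,  0.00115571,  0.00050927,
       -0.00121341, -0.00100699]), 'tau': array([-2.67889459e-05, -5.96352804e+01,  1.60584994e+00, -2.81554520e+01,
        1.24596458e-02,  1.61350032e-03, -2.09088171e-05]), 'tcp_pos': array([ 0.28677563, -0.61107098,  0.23131236]), 'orientation': array([3.06627236e+00, 6.83682126e-01, 4.50034282e-05]), 'contact_force': array([ 0.11646224, -0.03974734, -0.38350938]), 'moment': array([-0.04899372,  0.01375328, -0.05241973]), 'gripper_force': 0.0, 'grip_width': 0.08536985065206674}
```

View both.

View pics/s0.png

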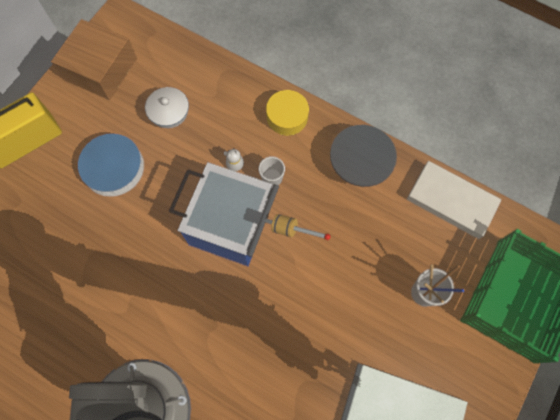

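View pics/t0.png

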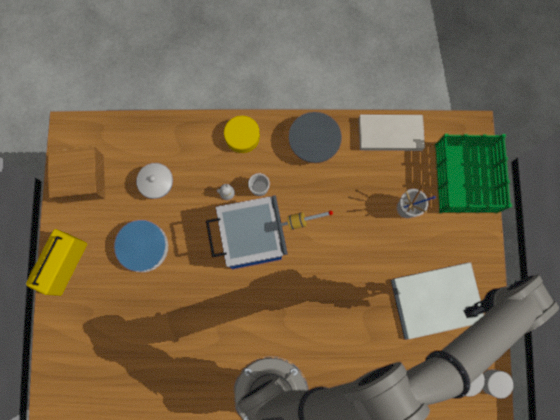

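```bash
cat >> h.py <<'E'
def geo(P,th=0,s=None):
    x,y,yaw=P; ux=np.array([np.cos(yaw),np.sin(yaw),0]);uz=np.array([0,0,1.]);H=np.array([x,y,.141])
    d=dict(H=H,bar=H+.22*(-np.cos(th)*ux+np.sin(th)*uz),box=H-.095*ux-[0,0,.141])
    a=.262-th; d['rod']=np.cos(a)*ux+np.sin(a)*uz
    if s is not None:d['w']=H+s*d['rod']
    d['ux']=ux;d['uy']=np.cross(uz,ux);return d
E
python3 - <<'E'
from h import *
L={'side':[],'top':[]}
for k in range(2):
  for n in L:
    p=r.grab_frame(n);P=p
    for t in ['lid_hinge','lid_bar','weight_center']:
        o=r.landmark_of(p,t)
        if o:L[n].append((p,t,np.array(o[0]['point']),o[0]['conf']))
    for t in ['lid_bar','weight']:
        o=r.outline_of(p,t)
        if o:
            m=np.argwhere(o[0]['pixels'])[:,::-1]; print(n,t,o[0]['rect'],round(o[0]['conf'],2),m.mean(0).round(1))
    # red tip
    im=cv2.cvtColor(np.array(p['pixels']),cv2.COLOR_RGB2HSV).astype(int);q=np.array(p['pixels']).astype(int)
    m=(q[:,:,0]>q[:,:,1]*2.0)&(q[:,:,0]>q[:,:,2]*2.0)&(q[:,:,0]>110); m[:, :300]=0; m[:,360:]=0;m[:200]=0;m[260:]=0
    ij=np.argwhere(m);print('red',len(ij),ij.mean(0)[::-1] if len(ij) else '')
    if len(ij):L[n].append((p,'red',ij.mean(0)[::-1],.9))
obs=L['side']+L['top']
for o in obs:print(o[1],o[2].round(1),round(o[3],2))
def f(v):
    g=geo(v[:3],0,v[3]);e=[]
    for p,t,uv,c in obs:
        X={'lid_hinge':g['H'],'lid_bar':g['bar'],'weight_center':g['w'],'red':g['H']+v[4]*g['rod']}[t]
        e+=list((proj(p,X)[0]-uv))
    return np.array(e)
q=least_squares(f,[.53,-.02,-1.4,.06,.17],loss='soft_l1')
print(q.x.round(4));print(f(q.x).reshape(-1,2).round(1).tolist())
g=geo(q.x[:3],0,q.x[3]);print({k:v.round(3).tolist() for k,v in g.items()})
E
```

```text
side lid_bar [171.5, 160.2, 161.6, 92.9] 0.83 [229.6 208.9]
side weight [267.1, 215.7, 30.8, 23.1] 0.68 [283.6 225.3]
red 27 [327.11111111 236.48148148]
top lid_bar [209.5, 196.7, 126.9, 67.9] 0.88 [252.2 229.6]
top weight [290.2, 213.4, 17.8, 15.5] 0.54 [296.4 220.5]
red 15 [330.6 212.4]
side lid_bar [172.4, 162.4, 161.0, 90.8] 0.63 [229.7 209.4]
side weight [271.9, 215.8, 25.6, 21.8] 0.7 [284.1 225. ]
red 27 [327.11111111 236.51851852]
top lid_bar [205.2, 197.6, 127.8, 68.6] 0.87 [251.2 229.8]
top weight [288.7, 214.2, 17.5, 13.1] 0.77 [296.2 220.5]
red 17 [330.58823529 212.11764706]
lid_hinge [262.2 218.6] 0.93
weight_center [285.2 224.3] 0.63
red [327.1 236.5] 0.9
lid_hinge [261.8 221.3] 0.78
lid_bar [181.3 189.3] 0.87
weight_center [169.1 117.4] 0.61
red [327.1 236.5] 0.9
lid_hinge [280.  223.6] 0.95
lid_bar [206.4 238.5] 0.97
weight_center [298. 221.] 0.8
red [330.6 212.4] 0.9
lid_hinge [275.8 223.5] 0.86
lid_bar [209.5 236.5] 0.78
weight_center [295.2 223.2] 0.73
red [330.6 212.1] 0.9
[ 0.5346 -0.0266 -1.386   0.0538  0.1673]
[[-0.1, 0.3], [-2.9, 0.2], [-0.3, 0.2], [0.3, -2.4], [-2.4, 0.0], [113.2, 107.1], [-0.3, 0.1], [-1.2, 0.4], [3.1, -1.7], [-2.7, -0.8], [0.2, -0.4], [3.0, 0.5], [-0.0, 0.3], [0.1, -3.0], [0.2, -0.1]]
{'H': [0.535, -0.027, 0.141], 'bar': [0.494, 0.19, 0.141], 'box': [0.517, 0.067, 0.0], 'rod': [0.177, -0.949, 0.259], 'w': [0.544, -0.078, 0.155], 'ux': [0.184, -0.983, 0.0], 'uy': [0.983, 0.184, -0.0]}
```

Run:
```python
from h import *
P=[.5346,-.0266,-1.386];g=geo(P,0,.054)
out=[]
for n,c in(('side',(160,140)),('top',(195,175))):
    p=r.grab_frame(n);im=np.array(p['pixels'])[:,:,::-1].copy()
    k=4;cr=cv2.resize(im[c[1]:c[1]+140,c[0]:c[0]+100] if n=='x' else im[c[1]:c[1]+130,c[0]:c[0]+100],None,fx=k,fy=k,interpolation=cv2.INTER_CUBIC)
    pts=[g['bar']+t*g['uy'] for t in(-.055,0,.055)]+[g['H']]+[g['H']+.162*0+t*g['uy'] for t in(-.095,.095)]
    pts+=[g['box']+a*g['ux']*.085+b*g['uy']*.095+[0,0,.135] for a in(-1,1) for b in(-1,1)]+[g['w']]
    for q in proj(p,pts):cv2.circle(cr,tuple(int(v) for v in ((q-c+.5)*k)),2,(0,0,255),-1)
    out.append(cr)
cv2.imwrite('pics/o1.png',np.hstack(out))
```

```text
(no output)
```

View pics/o1.png

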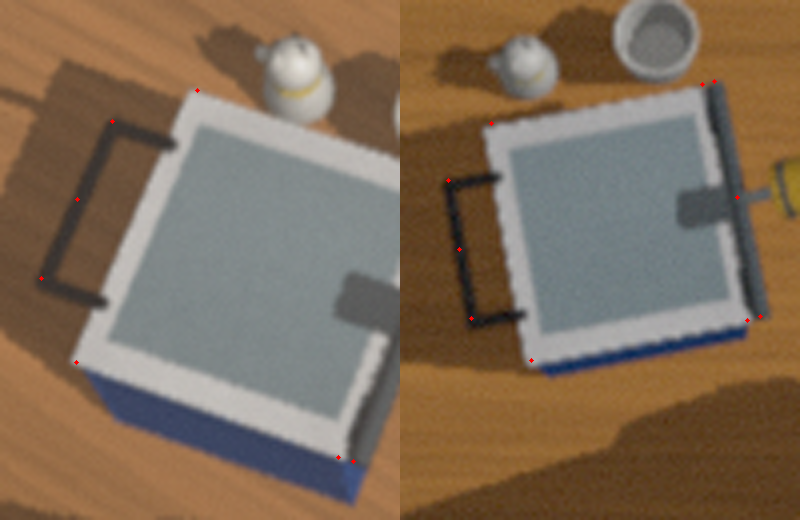

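```bash
cat >> h.py <<'E'
P0=[.5346,-.0266,-1.386]
def Rbar(a):
    g=geo(P0);z=-(np.cos(a)*np.array([0,0,1])+np.sin(a)*g['ux']);y=-np.cos(a)*g['ux']+np.sin(a)*np.array([0,0,1])
    return np.c_[np.cross(y,z),y,z]
def Rw(a):  # closes along uy, perpendicular to rod at lid angle a
    g=geo(P0,a);y=g['uy'];z=np.cross(g['rod'],y); z=z if z[2]<0 else -z
    return np.c_[np.cross(y,z),y,z]
def row(p,Rt,frm=None):
    """row numbers from (measured) pose to pose, returns next frm"""
    if frm is None:
        o=r.get_obs();frm=(np.array(o['tcp_pos']),rot(o['orientation']))
    p0,R0=frm;c=[Rt,Rt@np.diag([-1,-1,1])]
    v=[R.from_matrix(R0.T@q).as_rotvec() for q in c];k=int(np.linalg.norm(v[1])<np.linalg.norm(v[0]))
    print('row',np.r_[R0.T@(np.array(p)-p0)/.25,v[k]/(np.pi/2)].round(3).tolist())
    return np.array(p),c[k]
E
python3 - <<'E'
from h import *
g=geo(P0);R0=rot(r.get_obs()['orientation']);print(R0.round(3))
f=None
b=g['bar']
for q in ([.42,-.42,.31],[.52,-.2,.33],[.52,.03,.32],list(b[:2])+[.23],b-[0,0,.017]): f=row(q,Rbar(0),f)
E
```

```text
[[ 0.905  0.425  0.   ]
 [ 0.425 -0.905 -0.   ]
 [ 0.     0.    -1.   ]]
row [0.807, -0.465, -0.315, 0.0, -0.0, 0.162]
row [0.555, -0.792, -0.08, 0.0, 0.0, 0.0]
row [0.169, -0.904, 0.04, 0.0, 0.0, 0.0]
row [0.016, -0.647, 0.36, 0.0, 0.0, 0.0]
row [0.0, 0.0, 0.424, 0.0, 0.0, 0.0]
```

apply_moves --pt "0.807 -0.465 -0.315 0 0 0.162" --pt "0.807 -0.465 -0.315 0 0 0.162" --pt "0.807 -0.465 -0.315 0 0 0.162" --pt "0.807 -0.465 -0.315 0 0 0.162" --claw 0.37

```text
clock: 2.9
tcp_pos: [0.4212, -0.4182, 0.311]
orientation: [3.128, 0.29, 0.001]
contact_force: [0.8, 0.0, -1.1]
grip_width: 0.0317
gripper_force: 0.0
```

apply_moves --pt "0.555 -0.792 -0.08 0 0 0" --pt "0.555 -0.792 -0.08 0 0 0" --pt "0.555 -0.792 -0.08 0 0 0" --pt "0.555 -0.792 -0.08 0 0 0"

```text
clock: 3.4
tcp_pos: [0.5209, -0.1976, 0.3306]
orientation: [3.128, 0.291, 0.001]
contact_force: [0.7, -1.2, -0.1]
grip_width: 0.0318
gripper_force: 0.0
```

apply_moves --pt "0.169 -0.904 0.04 0 0 0" --pt "0.169 -0.904 0.04 0 0 0" --pt "0.169 -0.904 0.04 0 0 0" --pt "0.169 -0.904 0.04 0 0 0"

```text
clock: 3.9
tcp_pos: [0.5198, 0.0332, 0.3203]
orientation: [-3.127, -0.294, -0.001]
contact_force: [0.5, -1.2, 0.0]
grip_width: 0.0316
gripper_force: 0.0
```

apply_moves --pt "0.016 -0.647 0.3 0 0 0" --pt "0.016 -0.647 0.3 0 0 0" --pt "0.016 -0.647 0.3 0 0 0" --pt "0.016 -0.647 0.3 0 0 0"

```text
clock: 4.4
tcp_pos: [0.4921, 0.1938, 0.2436]
orientation: [-3.126, -0.301, 0.005]
contact_force: [-0.2, -0.4, 0.4]
grip_width: 0.0317
gripper_force: 0.0
```

Run:
```python
from h import *
g=geo(P0);out=[]
row(g['bar']-[0,0,.015],Rbar(0))
for n,c in(('side',(110,110)),('top',(150,160))):
    p=r.grab_frame(n);im=np.array(p['pixels'])[:,:,::-1].copy()
    cr=cv2.resize(im[c[1]:c[1]+140,c[0]:c[0]+130],None,fx=3,fy=3,interpolation=cv2.INTER_CUBIC)
    for q in proj(p,[r.get_obs()['tcp_pos'],g['bar']]):cv2.circle(cr,tuple(int(v) for v in ((q-c+.5)*3)),2,(0,0,255),-1)
    out.append(cr)
cv2.imwrite('pics/o2.png',np.hstack(out))
```

```text
row [0.006, 0.018, 0.47, -0.001, 0.002, 0.005]
```

View pics/o2.png

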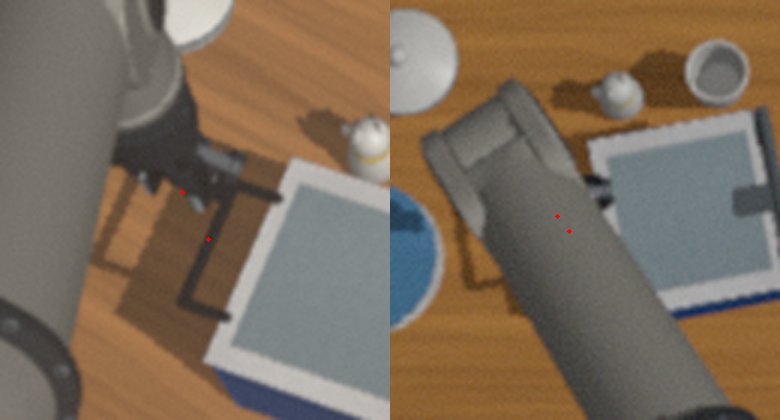

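apply_moves --pt "0.006 0.018 0.2 0 0 0.005" --pt "0.006 0.018 0.3 0 0 0.005" --pt "0.006 0.018 0.4 0 0 0.005" --pt "0.006 0.018 0.47 0 0 0.005" --pt "0.006 0.018 0.47 0 0 0.005"

```text
clock: 5.12
tcp_pos: [0.4968, 0.1843, 0.127]
orientation: [3.129, 0.274, -0.002]
contact_force: [-0.7, -0.0, -0.4]
grip_width: 0.0316
gripper_force: 0.0
```

apply_moves --pt "0 0 0 0 0 0" --pt "0 0 0 0 0 0" --pt "0 0 0 0 0 0" --claw 0 --newtons 30

```text
clock: 5.5
tcp_pos: [0.4969, 0.1892, 0.1289]
orientation: [-3.124, -0.281, -0.004]
contact_force: [-1.3, 7.7, -1.5]
grip_width: 0.0089
gripper_force: 29.3
```

```bash
cat >> h.py <<'E'
def arc(ths,th0,d=.012,meas=True):
    """rows following bar along arc, from measured pose, or nominal pose at th0"""
    pose=lambda t:(geo(P0,t)['bar']+d*Rbar(t)[:,2],Rbar(t)@np.diag([-1,-1,1]))
    if meas:
        o=r.get_obs();p0,R0=np.array(o['tcp_pos']),rot(o['orientation'])
    else: p0,R0=pose(th0)
    print([[*(R0.T@(pose(t)[0]-p0)/.25).round(3),*(R.from_matrix(R0.T@pose(t)[1]).as_rotvec()/(np.pi/2)).round(3)] for t in ths])
E
python3 - <<'E'
from h import *
D=np.pi/180
arc(np.array([4.5,9,13.5,18,22.5])*D,0);arc(np.array([27,31.5,36,40.5,45])*D,22.5*D,meas=False)
E
```

```text
[[np.float64(-0.01), np.float64(-0.005), np.float64(-0.069), np.float64(0.047), np.float64(-0.002), np.float64(-0.003)], [np.float64(-0.01), np.float64(-0.001), np.float64(-0.139), np.float64(0.097), np.float64(-0.002), np.float64(-0.003)], [np.float64(-0.01), np.float64(0.009), np.float64(-0.207), np.float64(0.147), np.float64(-0.002), np.float64(-0.003)], [np.float64(-0.01), np.float64(0.023), np.float64(-0.275), np.float64(0.197), np.float64(-0.002), np.float64(-0.003)], [np.float64(-0.009), np.float64(0.043), np.float64(-0.341), np.float64(0.247), np.float64(-0.003), np.float64(-0.003)]]
[[np.float64(0.0), np.float64(-0.001), np.float64(-0.069), np.float64(0.05), np.float64(0.0), np.float64(0.0)], [np.float64(0.0), np.float64(0.003), np.float64(-0.138), np.float64(0.1), np.float64(0.0), np.float64(0.0)], [np.float64(0.0), np.float64(0.013), np.float64(-0.207), np.float64(0.15), np.float64(0.0), np.float64(-0.0)], [np.float64(0.0), np.float64(0.028), np.float64(-0.274), np.float64(0.2), np.float64(0.0), np.float64(0.0)], [np.float64(0.0), np.float64(0.049), np.float64(-0.34), np.float64(0.25), np.float64(0.0), np.float64(-0.0)]]
```

apply_moves --pt "0 -0.018 -0.069 0.05 0 0" --pt "0 -0.016 -0.139 0.1 0 0" --pt "0 -0.006 -0.207 0.15 0 0" --pt "0 0.009 -0.275 0.2 0 0" --pt "0 0.03 -0.341 0.25 0 0"

```text
clock: 6.12
tcp_pos: [0.4992, 0.1773, 0.2144]
orientation: [-2.738, -0.243, 0.044]
contact_force: [0.7, -2.5, -4.5]
grip_width: 0.0084
gripper_force: 30.0
```

Run:
```python
from h import *
import math
o=r.get_obs();p=np.array(o['tcp_pos'])-geo(P0)['H'];Rt=rot(o['orientation']);b=p-.012*Rt[:,2]
ux=geo(P0)['ux'];print('bar ang',np.degrees(math.atan2(b[2],-b@ux)),'rad',np.hypot(b[2],b@ux),'along',b@geo(P0)['uy'],'tool tilt',np.degrees(math.asin(-Rt[:,2]@ux)),o['contact_force'].round(2),'in tool',(Rt.T@o['contact_force']).round(2))
D=np.pi/180;arc(np.array([27,31.5,36,40.5,45])*D,0)
```

```text
bar ang 22.671059997441876 rad 0.219298686775005 along 0.0026369441707778927 tool tilt 22.56784719382672 [ 0.7  -2.48 -4.49] in tool [0.24 4.09 3.16]
[[np.float64(-0.01), np.float64(-0.004), np.float64(-0.067), np.float64(0.049), np.float64(-0.004), np.float64(-0.004)], [np.float64(-0.01), np.float64(0.0), np.float64(-0.136), np.float64(0.099), np.float64(-0.004), np.float64(-0.004)], [np.float64(-0.009), np.float64(0.01), np.float64(-0.204), np.float64(0.149), np.float64(-0.005), np.float64(-0.004)], [np.float64(-0.009), np.float64(0.025), np.float64(-0.272), np.float64(0.199), np.float64(-0.005), np.float64(-0.003)], [np.float64(-0.008), np.float64(0.046), np.float64(-0.338), np.float64(0.249), np.float64(-0.005), np.float64(-0.003)]]
```

apply_moves --pt "0 -0.004 -0.069 0.05 0 0" --pt "0 0 -0.138 0.1 0 0" --pt "0 0.01 -0.206 0.15 0 0" --pt "0 0.025 -0.274 0.2 0 0" --pt "0 0.046 -0.34 0.25 0 0"

```text
clock: 6.75
tcp_pos: [0.5077, 0.1343, 0.2884]
orientation: [-2.349, -0.208, 0.079]
contact_force: [4.6, -0.5, -4.5]
grip_width: 0.0086
gripper_force: 29.9
```

apply_moves --pt "0 0 0 0 0 0" --pt "0 0 0 0 0 0"

```text
clock: 7.0
tcp_pos: [0.5075, 0.1351, 0.2874]
orientation: [-2.351, -0.208, 0.08]
contact_force: [5.8, 0.3, -3.1]
grip_width: 0.0089
gripper_force: 30.4
```

```bash
cat >> h.py <<'E'
import math
def stat(d=.012):
    o=r.get_obs();p=np.array(o['tcp_pos'])-geo(P0)['H'];Rt=rot(o['orientation']);b=p-d*Rt[:,2]
    ux=geo(P0)['ux'];print('bar ang',np.degrees(math.atan2(b[2],-b@ux)),'rad',np.hypot(b[2],b@ux),'tilt',np.degrees(math.asin(-Rt[:,2]@ux)),'F tool',(Rt.T@o['contact_force']).round(2),'mom',(Rt.T@o['moment']).round(2))
E
python3 - <<'E'
from h import *
for i in range(6): r.grab_frame('top') ; stat()
p=r.grab_frame('side');save(p,'s1')
E
```

```text
bar ang 44.84903502773738 rad 0.21949444557369535 tilt 44.810585664819584 F tool [6.08 2.75 0.83] mom [-1.36  1.17 -0.14]
bar ang 44.830533870961425 rad 0.2194986850039839 tilt 44.80231190860368 F tool [6.99 1.95 1.91] mom [-1.37  1.2  -0.14]
bar ang 44.82564675846834 rad 0.21947325049576916 tilt 44.796994180963374 F tool [6.17 2.24 0.92] mom [-1.35  1.17 -0.11]
bar ang 44.81654252153983 rad 0.2194976934642858 tilt 44.79413991357696 F tool [5.68 2.84 1.28] mom [-1.41  1.24 -0.1 ]
bar ang 44.810902815118695 rad 0.21949291515846991 tilt 44.79415375953728 F tool [6.62 2.45 0.69] mom [-1.42  1.19 -0.14]
bar ang 44.8067705987584 rad 0.219515453303737 tilt 44.79354840644857 F tool [6.67 1.79 1.85] mom [-1.4   1.21 -0.16]
```

View pics/s1.png

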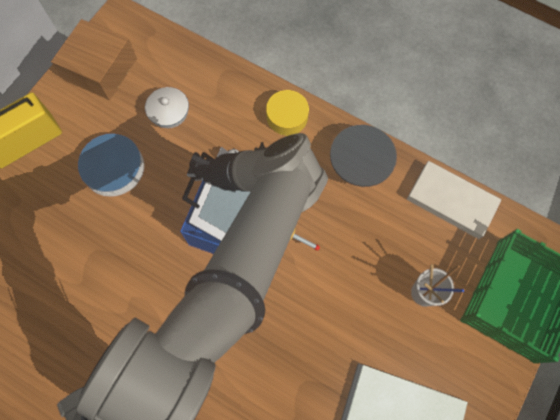

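apply_moves --pt "0 0 0 0 0 0" --claw 0.42

```text
clock: 7.48
tcp_pos: [0.5054, 0.1361, 0.2872]
orientation: [-2.35, -0.21, 0.086]
contact_force: [-0.4, -0.9, -0.9]
grip_width: 0.0258
gripper_force: 0.0
```

```bash
cat >> h.py <<'E'
def red(p):
    q=np.array(p['pixels']).astype(int)
    m=(q[:,:,0]>q[:,:,1]*1.9)&(q[:,:,0]>q[:,:,2]*1.9)&(q[:,:,0]>100); m[:, :295]=0; m[:,350:]=0;m[:195]=0;m[275:]=0
    ij=np.argwhere(m);return (ij.mean(0)[::-1],len(ij)) if len(ij) else (None,0)
def lidang(p,L=.1673):
    uv,n=red(p)
    if not n:return None,0
    q=least_squares(lambda t:proj(p,geo(P0,t[0])['H']+L*geo(P0,t[0])['rod'])[0]-uv,[.4])
    return round(math.degrees(q.x[0]),1),n,round(float(np.abs(q.fun).max()),1)
E
python3 - <<'E'
from h import *
F=[]
for i in range(8):
    t=r.get_obs()['clock'];F.append((t,r.grab_frame('side')))
for t,p in F:print(round(t,3),lidang(p),red(p)[0])
save(F[-1][1],'s2');print(r.get_obs()['grip_width'])
E
```

```text
7.475 (37.0, 20, 0.1) [320.45 246.8 ]
7.525 (29.7, 25, 0.2) [323.76 245.88]
7.575 (19.8, 25, 0.4) [326.96 243.76]
7.625 (7.9, 27, 0.4) [328.07407407 239.74074074]
7.675 (0.5, 31, 0.4) [327.29032258 236.70967742]
7.725 (-0.1, 29, 0.5) [327.27586207 236.4137931 ]
7.775 (-0.1, 29, 0.5) [327.27586207 236.4137931 ]
7.825 (-0.1, 29, 0.5) [327.27586207 236.4137931 ]
0.036022183922919365
```

Run:
```python
from h import *
g=geo(P0,0,.053);z=Rw(0)[:,2];print(z,g['w'])
f=row([.52,.06,.37],Rw(0))
f=row(g['w']-z*.12,Rw(0),f)
f=row(g['w']+z*.022,Rw(0),f)
```

```text
[ 0.04759265 -0.25460279 -0.96587388] [ 0.54400622 -0.07691972  0.15472768]
row [0.004, -0.017, -0.453, -0.52, 0.518, 0.894]
row [0.314, 0.006, 0.496, 0.0, 0.0, 0.0]
row [0.0, -0.0, 0.568, 0.0, 0.0, 0.0]
```

apply_moves --pt "0 0 -0.25 0 0 0" --pt "0 -0.017 -0.453 -0.05 0.05 0.09" --pt "0 -0.017 -0.453 -0.52 0.52 0.89" --pt "0 -0.017 -0.453 -0.52 0.52 0.89" --pt "0 -0.017 -0.453 -0.52 0.52 0.89" --claw 1

```text
clock: 8.5
tcp_pos: [0.5191, 0.0593, 0.3704]
orientation: [-2.637, 0.673, -0.071]
contact_force: [-0.2, 0.7, -0.0]
grip_width: 0.0853
gripper_force: 0.0
```

Run:
```python
from h import *
g=geo(P0,0,.053);z=Rw(0)[:,2]
f=row(g['w']-z*.14,Rw(0))
```

```text
row [0.27, 0.418, 0.151, -0.307, 0.304, 0.524]
```

apply_moves --pt "0.27 0.418 0.151 -0.307 0.304 0.524" --pt "0.27 0.418 0.151 -0.307 0.304 0.524" --pt "0.27 0.418 0.151 -0.307 0.304 0.524" --pt "0.27 0.418 0.151 -0.307 0.304 0.524" --pt "0.27 0.418 0.151 -0.307 0.304 0.524"

```text
clock: 9.12
tcp_pos: [0.5383, -0.04, 0.2832]
orientation: [-2.656, 1.657, -0.229]
contact_force: [-0.1, -0.5, -0.6]
grip_width: 0.0853
gripper_force: 0.0
```

Run:
```python
from h import *
g=geo(P0,0,.053);z=Rw(0)[:,2]
f=row(g['w']-z*.1,Rw(0))
f=row(g['w']+z*.022,Rw(0))
```

```text
row [0.027, 0.027, 0.13, -0.083, 0.095, 0.162]
row [0.091, 0.099, 0.609, -0.083, 0.095, 0.162]
```

apply_moves --pt "0.027 0.027 0.13 -0.083 0.095 0.162" --pt "0.027 0.027 0.13 -0.083 0.095 0.162" --pt "0.027 0.027 0.13 -0.083 0.095 0.162" --pt "0.027 0.027 0.13 -0.083 0.095 0.162"

```text
clock: 9.62
tcp_pos: [0.5374, -0.0557, 0.2356]
orientation: [2.373, -1.829, 0.208]
contact_force: [-0.5, 0.4, -1.0]
grip_width: 0.0855
gripper_force: 0.0
```

Run:
```python
from h import *
g=geo(P0,0,.053);z=Rw(0)[:,2]
f=row(g['w']+z*.022,Rw(0))
out=[]
for n,c in(('side',(230,160)),('top',(240,150))):
    p=r.grab_frame(n);im=np.array(p['pixels'])[:,:,::-1].copy()
    cr=cv2.resize(im[c[1]:c[1]+120,c[0]:c[0]+130],None,fx=3,fy=3,interpolation=cv2.INTER_CUBIC)
    for q in proj(p,[r.get_obs()['tcp_pos'],g['w']]):cv2.circle(cr,tuple(int(v) for v in ((q-c+.5)*3)),2,(0,0,255),-1)
    out.append(cr)
cv2.imwrite('pics/o3.png',np.hstack(out))
```

```text
row [0.031, -0.013, 0.422, 0.005, 0.043, 0.047]
```

View pics/o3.png

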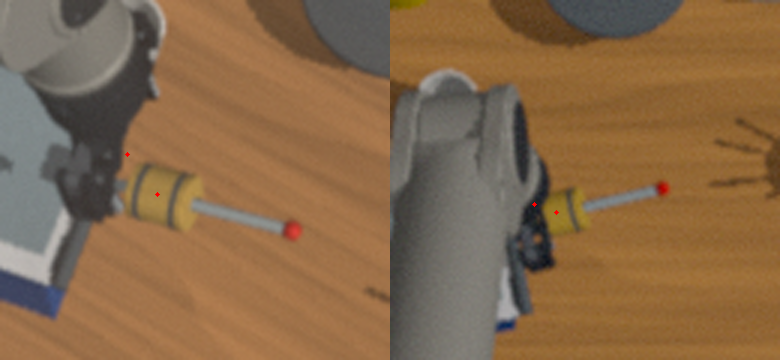

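apply_moves --pt "0.031 -0.013 0.12 0.005 0.043 0.047" --pt "0.031 -0.013 0.22 0.005 0.043 0.047" --pt "0.031 -0.013 0.32 0.005 0.043 0.047" --pt "0.031 -0.013 0.422 0.005 0.043 0.047" --pt "0.031 -0.013 0.422 0.005 0.043 0.047"

```text
clock: 10.35
tcp_pos: [0.5443, -0.0828, 0.132]
orientation: [2.279, -1.888, 0.294]
contact_force: [1.2, 0.4, -0.1]
grip_width: 0.0853
gripper_force: 0.0
```

Run:
```python
from h import *
g=geo(P0,0,.053);z=Rw(0)[:,2]
f=row(g['w']+z*.022,Rw(0))
```

```text
row [0.001, -0.003, -0.006, 0.002, 0.002, 0.002]
```

apply_moves --pt "0 0 0 0 0 0" --pt "0 0 0 0 0 0" --pt "0 0 0 0 0 0" --pt "0 0 0 0 0 0" --claw 0 --newtons 50

```text
clock: 10.85
tcp_pos: [0.5447, -0.0823, 0.1347]
orientation: [2.279, -1.888, 0.297]
contact_force: [-7.1, 0.7, 11.0]
grip_width: 0.0445
gripper_force: 54.9
```

Run:
```python
from h import *
o=r.get_obs();Rt=rot(o['orientation']);print(o['gripper_force'],o['grip_width'],o['contact_force'],'rod in tool',(Rt.T@geo(P0)['rod']).round(3))
f=row(o['tcp_pos']+.025*geo(P0)['rod'],Rt)
p=r.grab_frame('side');print(lidang(p),r.landmark_of(p,'weight_center')[:1])
```

```text
54.922887682914734 0.044540939432437594 [-7.14400499  0.67081784 10.9878662 ] rod in tool [ 1.     0.003 -0.001]
row [0.1, 0.0, -0.0, 0.0, 0.0, 0.0]
(0.4, 31, 0.5) [{'point': [284.4, 224.9], 'conf': 0.52}]
```

apply_moves --pt "0.02 0 -0.01 0 0 0" --pt "0.045 0 -0.01 0 0 0" --pt "0.07 0 -0.01 0 0 0" --pt "0.1 0 -0.01 0 0 0" --pt "0.1 0 -0.01 0 0 0"

```text
clock: 11.58
tcp_pos: [0.5486, -0.1025, 0.1408]
orientation: [2.282, -1.886, 0.294]
contact_force: [2.0, 4.5, -18.1]
grip_width: 0.0443
gripper_force: 58.3
```

Run:
```python
from h import *
o=r.get_obs();print('moved',(o['tcp_pos']-np.array([.5447,-.0823,.1347]))@geo(P0)['rod'],o['contact_force'])
p=r.grab_frame('side');print(lidang(p),r.landmark_of(p,'weight_center')[:1],proj(p,[geo(P0,0,s)['w'] for s in(.053,.078)]))
```

```text
moved 0.02142047802781328 [  1.96737405   4.53224963 -18.14756035]
(-0.1, 29, 0.5) [{'point': [294.8, 228.7], 'conf': 0.83}] [[281.95755132 224.36563207]
 [291.53408443 226.98820352]]
```

apply_moves --pt "0.015 0 0.01 0 0 0" --pt "0.015 0 0.015 0 0 0" --pt "0.015 0 0.015 0 0 0"

```text
clock: 12.05
tcp_pos: [0.5496, -0.1072, 0.1399]
orientation: [2.282, -1.887, 0.293]
contact_force: [-7.4, 9.0, 5.2]
grip_width: 0.0443
gripper_force: 60.8
```

apply_moves --pt "0 0 0 0 0 0" --pt "0 0 0 0 0 0" --pt "0 0 0 0 0 0" --claw 1

```text
clock: 12.42
tcp_pos: [0.5516, -0.1102, 0.1406]
orientation: [2.28, -1.889, 0.302]
contact_force: [0.6, 0.5, 0.3]
grip_width: 0.0855
gripper_force: 0.0
```

Run:
```python
from h import *
o=r.get_obs();print('moved',(o['tcp_pos']-np.array([.5447,-.0823,.1347]))@geo(P0)['rod'],o['contact_force'])
z=Rw(0)[:,2];g=geo(P0)
f=row(o['tcp_pos']-z*.17,rot(o['orientation']))
f=row(list(g['bar'][:2]+.03*g['ux'][:2])+[.25],Rbar(0)@np.diag([-1,-1,1]),f)
```

```text
moved 0.02923962846095563 [0.64727136 0.45500214 0.26185451]
row [0.0, -0.002, -0.68, 0.0, 0.0, 0.0]
row [-0.95, 0.003, -0.028, 0.13, -0.132, -0.992]
```

apply_moves --pt "0 0 -0.2 0 0 0" --pt "0 0 -0.4 0 0 0" --pt "-0.1 0 -0.68 0 0 -0.1" --pt "-0.4 0 -0.7 0.13 -0.13 -0.99" --pt "-0.6 0 -0.7 0.13 -0.13 -0.99" --claw 0.4

```text
clock: 13.05
tcp_pos: [0.5171, 0.0737, 0.2728]
orientation: [2.732, -1.234, 0.22]
contact_force: [0.7, 0.5, -0.2]
grip_width: 0.034
gripper_force: 0.0
```

Run:
```python
from h import *
g=geo(P0);f=row(list(g['bar'][:2])+[.24],Rbar(0)@np.diag([-1,-1,1]))
f=row(list(g['bar'][:2])+[.24],Rbar(0))
```

```text
row [-0.424, -0.243, 0.037, 0.099, -0.088, -0.656]
row [-0.424, -0.243, 0.037, 0.099, -0.088, -0.656]
```

apply_moves --pt "-0.424 -0.243 0.02 0.099 -0.088 -0.656" --pt "-0.424 -0.243 0.02 0.099 -0.088 -0.656" --pt "-0.424 -0.243 0.02 0.099 -0.088 -0.656" --pt "-0.424 -0.243 0.02 0.099 -0.088 -0.656" --pt "-0.424 -0.243 0.02 0.099 -0.088 -0.656"

```text
clock: 13.68
tcp_pos: [0.4941, 0.1882, 0.2426]
orientation: [3.122, 0.116, 0.022]
contact_force: [0.4, 0.6, 0.2]
grip_width: 0.0339
gripper_force: 0.0
```

Run:
```python
from h import *
g=geo(P0);f=row(g['bar']-[0,0,-.07]-.004*g['ux'],Rbar(0))
```

```text
row [-0.003, -0.024, 0.126, 0.012, -0.008, -0.07]
```

apply_moves --pt "0 -0.016 0.126 0.012 -0.008 -0.07" --pt "0 -0.016 0.126 0.012 -0.008 -0.07" --pt "0 -0.016 0.25 0.012 -0.008 -0.07" --pt "0 -0.016 0.35 0.012 -0.008 -0.07" --pt "0 -0.016 0.46 0.012 -0.008 -0.07"

```text
clock: 14.3
tcp_pos: [0.4962, 0.1909, 0.1279]
orientation: [3.129, 0.276, 0.003]
contact_force: [0.3, -0.7, -0.6]
grip_width: 0.0343
gripper_force: 0.0
```

apply_moves --pt "0 0 0 0 0 0" --pt "0 0 0 0 0 0" --pt "0 0 0 0 0 0" --claw 0 --newtons 20

```text
clock: 14.68
tcp_pos: [0.4953, 0.189, 0.1284]
orientation: [3.127, 0.277, -0.0]
contact_force: [-1.9, -5.5, -2.2]
grip_width: 0.0095
gripper_force: 22.4
```

Run:
```python
from h import *
stat();D=np.pi/180
arc(np.array([4.5,9,13.5,18,22.5])*D,0)
```

```text
bar ang -0.15281623611767414 rad 0.2191604839855454 tilt -0.11948490794155783 F tool [-2.88  5.09  2.22] mom [-0.95 -0.35 -0.13]
[[np.float64(-0.004), np.float64(-0.004), np.float64(-0.072), np.float64(0.051), np.float64(-0.0), np.float64(-0.005)], [np.float64(-0.004), np.float64(0.0), np.float64(-0.141), np.float64(0.101), np.float64(-0.0), np.float64(-0.005)], [np.float64(-0.004), np.float64(0.01), np.float64(-0.209), np.float64(0.151), np.float64(-0.0), np.float64(-0.005)], [np.float64(-0.004), np.float64(0.025), np.float64(-0.277), np.float64(0.201), np.float64(-0.001), np.float64(-0.005)], [np.float64(-0.004), np.float64(0.046), np.float64(-0.343), np.float64(0.251), np.float64(-0.001), np.float64(-0.005)]]
```

apply_moves --pt "0 0.006 -0.07 0.05 0 0" --pt "0 0.01 -0.139 0.1 0 0" --pt "0 0.02 -0.207 0.15 0 0" --pt "0 0.035 -0.275 0.2 0 0" --pt "0 0.056 -0.341 0.25 0 0"

```text
clock: 15.3
tcp_pos: [0.4977, 0.1768, 0.2149]
orientation: [-2.737, -0.247, 0.047]
contact_force: [-0.9, -1.4, -2.5]
grip_width: 0.0091
gripper_force: 22.4
```

apply_moves --pt "0 -0.001 -0.069 0.05 0 0" --pt "0 0.003 -0.138 0.1 0 0" --pt "0 0.013 -0.206 0.15 0 0" --pt "0 0.028 -0.274 0.2 0 0" --pt "0 0.049 -0.34 0.25 0 0"

```text
clock: 15.92
tcp_pos: [0.5063, 0.1334, 0.2889]
orientation: [-2.347, -0.212, 0.083]
contact_force: [0.6, -0.8, -2.0]
grip_width: 0.0088
gripper_force: 22.2
```

apply_moves --pt "0 0 0 0 0 0" --pt "0 0 0 0 0 0" --pt "0 0 0 0 0 0"

```text
clock: 16.3
tcp_pos: [0.506, 0.1346, 0.2875]
orientation: [-2.349, -0.213, 0.085]
contact_force: [1.1, 3.6, 2.2]
grip_width: 0.0089
gripper_force: 22.5
```

Run:
```python
from h import *
stat();print(lidang(r.grab_frame('side')))
```

```text
bar ang 44.95427182842152 rad 0.21939452454955902 tilt 44.95180306867455 F tool [ 1.74 -3.93  0.79] mom [-0.09  0.4  -0.09]
(43.3, 19, 0.0)
```

apply_moves --pt "0 -0.008 0 0 0 0" --pt "0 -0.008 0 0 0 0"

```text
clock: 16.6
tcp_pos: [0.506, 0.1345, 0.2877]
orientation: [-2.351, -0.21, 0.085]
contact_force: [4.2, -0.3, -2.3]
grip_width: 0.0091
gripper_force: 22.6
```

apply_moves --pt "0 0 0 0 0 0" --claw 0.42

```text
clock: 16.73
tcp_pos: [0.5046, 0.1349, 0.2878]
orientation: [-2.349, -0.21, 0.089]
contact_force: [0.2, 0.6, -0.8]
grip_width: 0.026
gripper_force: 0.0
```

Run:
```python
from h import *
F=[]
for i in range(8):
    t=r.get_obs()['clock'];F.append((t,r.grab_frame('side')))
for t,p in F:print(round(t,3),lidang(p),red(p)[0])
save(F[-1][1],'s3');print(r.get_obs()['grip_width']);stat()
```

```text
16.725 (40.4, 18, 0.1) [318.66666667 247.16666667]
16.775 (37.2, 20, 0.2) [320.35 246.9 ]
16.825 (33.1, 22, 0.2) [322.31818182 246.36363636]
16.875 (26.6, 23, 0.3) [324.95652174 245.39130435]
16.925 (19.5, 26, 0.3) [327.         243.65384615]
16.975 (11.2, 25, 0.4) [328.08 240.96]
17.025 (0.9, 31, 0.4) [327.35483871 236.87096774]
17.075 (0.2, 30, 0.5) [327.33333333 236.5       ]
0.03585574147410119
bar ang 44.92524131019823 rad 0.22012003133621633 tilt 44.96878989068384 F tool [-0.22  0.57 -0.39] mom [-0.74 -0.01 -0.  ]
```

Run:
```python
from h import *
from scipy.integrate import solve_ivp
g=9.81;W=.65
A=(np.array([.125,.175,.225,.275]),np.radians([37,29.7,19.8,7.9]));B=(np.arange(.125,.38,.05),np.radians([40.4,37.2,33.1,26.6,19.5,11.2]))
def sim(t,Q,k,s,d,th0,h):
    I=Q*k+W*(s*s+.00034)
    T=lambda th:g*(Q*np.cos(th)-h*np.sin(th)-W*s*np.cos(th-.262))-.03
    return solve_ivp(lambda _,y:[y[1],-T(y[0])/I],[0,.5],[th0,0],t_eval=np.maximum(t-d,0),max_step=.02).y[0]
for h in(0,.0015,-.0015):
  for k in (.12,.135,.15,None):
    def f(v):
        Q,s0,d,th=v[:4];kk=k or v[4]
        e=[sim(*x[:1],Q,kk,s,d,th,h)-x[1] for x,s in((A,s0),(B,s0+.0258))]
        return np.r_[e[0]/.012,e[1]/.012,(s0-.0535)/.002,(d-.01)/.01,(th-.765)/.02]
    q=least_squares(f,[.065,.0535,.01,.765]+([.135] if not k else []),x_scale=[.01,.01,.01,.1]+([.05] if not k else []));v=q.x
    Q=v[0];s=(Q*np.cos(.765)-h*np.sin(.765))/(W*np.cos(.765-.262));print(h,k,v.round(4),'cost',round(q.cost,1),'s*',s.round(4),'further',(s-v[1]-.0258).round(4))
```

```text
0 0.12 [0.0859 0.0576 0.0488 0.719 ] cost 23.2 s* 0.1088 further 0.0253
0 0.135 [0.0862 0.0567 0.0395 0.7269] cost 15.2 s* 0.1092 further 0.0266
0 0.15 [0.0865 0.0559 0.0306 0.7342] cost 9.3 s* 0.1096 further 0.0279
0 None [0.0879 0.0535 0.0035 0.7548 0.2021] cost 1.6 s* 0.1114 further 0.0321
0.0015 0.12 [0.087  0.0576 0.0481 0.7189] cost 22.9 s* 0.1084 further 0.0251
0.0015 0.135 [0.0874 0.0566 0.0387 0.7269] cost 14.9 s* 0.1088 further 0.0264
0.0015 0.15 [0.0877 0.0558 0.0298 0.7342] cost 9.1 s* 0.1093 further 0.0277
0.0015 None [0.0892 0.0535 0.0032 0.7542 0.2004] cost 1.8 s* 0.1112 further 0.0319
-0.0015 0.12 [0.0847 0.0577 0.0495 0.719 ] cost 23.6 s* 0.1091 further 0.0256
-0.0015 0.135 [0.085  0.0568 0.0403 0.7269] cost 15.5 s* 0.1095 further 0.0269
-0.0015 0.15 [0.0853 0.056  0.0315 0.7342] cost 9.5 s* 0.1099 further 0.0281
-0.0015 None [0.0867 0.0535 0.0038 0.7553 0.2037] cost 1.5 s* 0.1116 further 0.0324
```

apply_moves --pt "0 0 -0.25 0 0 0" --pt "0 -0.017 -0.453 -0.05 0.05 0.09" --pt "0 -0.017 -0.453 -0.52 0.52 0.89" --pt "0 -0.017 -0.453 -0.52 0.52 0.89" --pt "0 -0.017 -0.453 -0.52 0.52 0.89" --claw 1

```text
clock: 17.75
tcp_pos: [0.5187, 0.0588, 0.3715]
orientation: [-2.636, 0.661, -0.068]
contact_force: [0.0, 0.4, -0.8]
grip_width: 0.0857
gripper_force: 0.0
```

Run:
```python
from h import *
g=geo(P0,0,.0795);z=Rw(0)[:,2]
f=row(g['w']-z*.1,Rw(0))
```

```text
row [0.363, 0.574, 0.218, -0.309, 0.307, 0.53]
```

apply_moves --pt "0.36 0.57 0.1 -0.309 0.307 0.53" --pt "0.36 0.57 0.1 -0.309 0.307 0.53" --pt "0.36 0.57 0.1 -0.309 0.307 0.53" --pt "0.36 0.57 0.1 -0.309 0.307 0.53" --pt "0.36 0.57 0.15 -0.309 0.307 0.53"

```text
clock: 18.38
tcp_pos: [0.5421, -0.0828, 0.2744]
orientation: [2.48, -1.784, 0.275]
contact_force: [-0.3, 0.5, -0.2]
grip_width: 0.0854
gripper_force: 0.0
```

Run:
```python
from h import *
g=geo(P0,0,.0795);z=Rw(0)[:,2]
f=row(g['w']-z*.07,Rw(0))
S=r.grab_frame('side');T=r.grab_frame('top')
for p in(S,T):
    o=r.landmark_of(p,'weight_center')[:1];m=r.outline_of(p,'weight')[:1]
    print(o,m and np.argwhere(m[0]['pixels'])[:,::-1].mean(0),proj(p,[geo(P0,0,s)['w'] for s in(.053,.0795)]).round(1).tolist())
```

```text
row [-0.024, -0.003, 0.18, -0.048, 0.048, 0.083]
[{'point': [295.5, 229.2], 'conf': 0.63}] [294.67674419 227.84883721] [[282.0, 224.4], [292.1, 227.1]]
[{'point': [302.6, 218.9], 'conf': 0.43}] [308.22307692 217.81538462] [[295.1, 220.2], [303.3, 218.4]]
```

apply_moves --pt "-0.024 -0.003 0.18 -0.048 0.048 0.083" --pt "-0.024 -0.003 0.18 -0.048 0.048 0.083" --pt "-0.024 -0.003 0.18 -0.048 0.048 0.083"

```text
clock: 19.05
tcp_pos: [0.5451, -0.0833, 0.2283]
orientation: [2.285, -1.882, 0.295]
contact_force: [-0.2, 1.2, 0.7]
grip_width: 0.0853
gripper_force: 0.0
```

Run:
```python
from h import *
g=geo(P0,0,.0795);z=Rw(0)[:,2]
f=row(g['w']+z*.020,Rw(0))
```

```text
row [0.006, -0.0, 0.357, 0.0, 0.002, 0.005]
```

apply_moves --pt "0.006 0 0.1 0 0 0" --pt "0.006 0 0.2 0 0 0" --pt "0.006 0 0.28 0 0 0" --pt "0.006 0 0.357 0 0 0.005" --pt "0.006 0 0.357 0 0 0.005"

```text
clock: 19.68
tcp_pos: [0.5491, -0.1082, 0.1426]
orientation: [2.277, -1.896, 0.295]
contact_force: [0.5, -0.2, 1.0]
grip_width: 0.0857
gripper_force: 0.0
```

apply_moves --pt "0 0 0 0 0 0" --pt "0 0 0 0 0 0" --pt "0 0 0 0 0 0" --pt "0 0 0 0 0 0" --claw 0 --newtons 50

```text
clock: 20.18
tcp_pos: [0.5495, -0.1068, 0.1432]
orientation: [2.278, -1.893, 0.296]
contact_force: [-4.4, 0.6, 7.8]
grip_width: 0.0445
gripper_force: 55.2
```

apply_moves --pt "0.025 0 0 0 0 0" --pt "0.055 0 0 0 0 0" --pt "0.085 0 0 0 0 0" --pt "0.115 0 0 0 0 0" --pt "0.127 0 0 0 0 0"

```text
clock: 20.8
tcp_pos: [0.5546, -0.1331, 0.1498]
orientation: [2.283, -1.892, 0.29]
contact_force: [-4.6, 11.7, 0.9]
grip_width: 0.0444
gripper_force: 54.6
```

Run:
```python
from h import *
o=r.get_obs();print('s tcp',(o['tcp_pos']-geo(P0)['H'])@geo(P0)['rod'],o['contact_force'])
p=r.grab_frame('side');print(lidang(p),r.landmark_of(p,'weight_center')[:1])
```

```text
s tcp 0.10694516887547065 [-4.56448976 11.67125452  0.85724353]
(0.7, 32, 0.3) [{'point': [305.4, 230.0], 'conf': 0.71}]
```

apply_moves --pt "0.01 0 0 0 0 0" --pt "0.01 0 0 0 0 0" --pt "0.01 0 0 0 0 0"

```text
clock: 21.28
tcp_pos: [0.5551, -0.1354, 0.1504]
orientation: [2.283, -1.892, 0.29]
contact_force: [-3.9, 8.8, 0.4]
grip_width: 0.0444
gripper_force: 54.6
```

apply_moves --pt "0 0 0 0 0 0" --pt "0 0 0 0 0 0" --pt "0 0 0 0 0 0" --claw 1

```text
clock: 21.65
tcp_pos: [0.5562, -0.1396, 0.1517]
orientation: [2.278, -1.894, 0.298]
contact_force: [-0.9, 0.0, -0.5]
grip_width: 0.0856
gripper_force: 0.0
```

Run:
```python
from h import *
o=r.get_obs();p=r.grab_frame('side');print(lidang(p),o['tcp_pos'])
g=geo(P0);f=row(np.r_[(g['bar']+.1*g['ux'])[:2],.28],Rbar(0)@np.diag([-1,-1,1]))
```

```text
(-0.1, 29, 0.5) [ 0.55623214 -0.1396404   0.15166826]
row [-0.777, 0.002, -0.737, -0.13, -0.129, 0.993]
```

apply_moves --pt "0 0 -0.2 0 0 0" --pt "0 0 -0.4 0 0 0" --pt "-0.2 0 -0.68 0 0 -0.1" --pt "-0.5 0 -0.7 0.13 -0.13 -0.99" --pt "-0.72 0 -0.7 0.13 -0.13 -0.99" --claw 0.4

```text
clock: 22.32
tcp_pos: [0.52, 0.0571, 0.2793]
orientation: [2.732, -1.24, 0.217]
contact_force: [0.2, 0.7, -0.5]
grip_width: 0.0338
gripper_force: 0.0
```

Run:
```python
from h import *
g=geo(P0);f=row(list(g['bar'][:2])+[.24],Rbar(0))
```

```text
row [-0.486, -0.278, 0.051, 0.097, -0.087, -0.658]
```

apply_moves --pt "-0.486 -0.278 0.03 0.097 -0.087 -0.658" --pt "-0.486 -0.278 0.03 0.097 -0.087 -0.658" --pt "-0.486 -0.278 0.03 0.097 -0.087 -0.658" --pt "-0.486 -0.278 0.03 0.097 -0.087 -0.658" --pt "-0.486 -0.278 0.03 0.097 -0.087 -0.658"

```text
clock: 22.95
tcp_pos: [0.4942, 0.1886, 0.2435]
orientation: [3.121, 0.112, 0.022]
contact_force: [-0.3, -0.3, 0.1]
grip_width: 0.0342
gripper_force: 0.0
```

Run:
```python
from h import *
g=geo(P0);f=row(g['bar']-[0,0,.012],Rbar(0))
```

```text
row [-0.006, -0.013, 0.458, 0.012, -0.008, -0.072]
```

apply_moves --pt "0 -0.009 0.126 0.012 -0.008 -0.072" --pt "0 -0.009 0.126 0.012 -0.008 -0.072" --pt "0 -0.009 0.25 0.012 -0.008 -0.072" --pt "0 -0.009 0.35 0.012 -0.008 -0.072" --pt "0 -0.009 0.46 0.012 -0.008 -0.072"

```text
clock: 23.58
tcp_pos: [0.4965, 0.1893, 0.129]
orientation: [3.128, 0.277, 0.003]
contact_force: [0.3, 0.4, 0.2]
grip_width: 0.034
gripper_force: 0.0
```

apply_moves --pt "0 0 0 0 0 0" --pt "0 0 0 0 0 0" --pt "0 0 0 0 0 0" --claw 0 --newtons 20

```text
clock: 23.95
tcp_pos: [0.4958, 0.189, 0.1296]
orientation: [3.128, 0.28, 0.001]
contact_force: [-1.5, -0.4, -0.7]
grip_width: 0.0088
gripper_force: 21.2
```

apply_moves --pt "0 -0.001 -0.07 0.05 0 0" --pt "0 0.003 -0.139 0.1 0 0" --pt "0 0.013 -0.207 0.15 0 0" --pt "0 0.028 -0.275 0.2 0 0" --pt "0 0.049 -0.341 0.25 0 0"

```text
clock: 24.58
tcp_pos: [0.4982, 0.1767, 0.2155]
orientation: [-2.738, -0.246, 0.046]
contact_force: [-1.9, -2.7, -1.1]
grip_width: 0.0089
gripper_force: 21.3
```

apply_moves --pt "0 -0.001 -0.069 0.05 0 0" --pt "0 0.003 -0.138 0.1 0 0" --pt "0 0.013 -0.206 0.15 0 0" --pt "0 0.028 -0.274 0.2 0 0" --pt "0 0.049 -0.34 0.25 0 0"

```text
clock: 25.2
tcp_pos: [0.5068, 0.133, 0.2894]
orientation: [-2.348, -0.211, 0.083]
contact_force: [0.5, -1.1, -2.1]
grip_width: 0.0092
gripper_force: 21.2
```

apply_moves --pt "0 0 0 0 0 0" --pt "0 0 0 0 0 0" --pt "0 0 0 0 0 0"

```text
clock: 25.58
tcp_pos: [0.5065, 0.1341, 0.2882]
orientation: [-2.351, -0.212, 0.084]
contact_force: [4.0, 1.0, 1.3]
grip_width: 0.0086
gripper_force: 21.5
```

Run:
```python
from h import *
stat();print(lidang(r.grab_frame('side')))
```

```text
bar ang 45.193936459990404 rad 0.219432095839073 tilt 44.85950291793366 F tool [ 4.16 -1.11 -0.72] mom [-0.66  0.64 -0.11]
(43.0, 19, 0.0)
```

Release and watch.

apply_moves --pt "0 0 0 0 0 0" --claw 0.42

```text
clock: 25.75
tcp_pos: [0.5052, 0.134, 0.2875]
orientation: [-2.35, -0.211, 0.088]
contact_force: [-0.4, -0.0, -0.9]
grip_width: 0.0262
gripper_force: 0.0
```

Run:
```python
from h import *
F=[]
for i in range(12):
    t=r.get_obs()['clock'];F.append((t,r.grab_frame('side')))
for t,p in F:print(round(t,3),lidang(p),red(p)[0])
save(F[-1][1],'s4');print(r.get_obs()['grip_width']);stat()
```

```text
25.75 (43.0, 19, 0.0) [317.15789474 247.26315789]
25.8 (43.0, 19, 0.0) [317.15789474 247.26315789]
25.85 (43.0, 19, 0.0) [317.15789474 247.26315789]
25.9 (43.0, 19, 0.0) [317.15789474 247.26315789]
25.95 (43.0, 19, 0.0) [317.15789474 247.26315789]
26.0 (43.1, 20, 0.1) [317.1  247.15]
26.05 (43.0, 19, 0.0) [317.15789474 247.26315789]
26.1 (43.0, 19, 0.0) [317.15789474 247.26315789]
26.15 (43.0, 19, 0.0) [317.15789474 247.26315789]
26.2 (43.0, 19, 0.0) [317.15789474 247.26315789]
26.25 (43.0, 19, 0.0) [317.15789474 247.26315789]
26.3 (43.0, 19, 0.0) [317.15789474 247.26315789]
0.035968894204295776
bar ang 45.12383309334877 rad 0.2189639056664055 tilt 44.92820136988694 F tool [ 0.27  0.23 -0.01] mom [-0.76 -0.03 -0.05]
```

apply_moves --pt "0 0 -0.06 0 0 0" --pt "0 0 -0.14 0 0 0" --pt "0 0 -0.24 0 0 0" --pt "0 0 -0.4 0 0 0" --pt "0 0 -0.5 0 0 0"

```text
clock: 26.98
tcp_pos: [0.5222, 0.044, 0.3786]
orientation: [-2.351, -0.209, 0.083]
contact_force: [0.4, -0.5, 0.1]
grip_width: 0.0359
gripper_force: 0.0
```

apply_moves --pt "0 0 0 0 0 0" --pt "0 0 0 0 0 0" --pt "0 0 0 0 0 0" --pt "0 0 0 0 0 0" --pt "0 0 0 0 0 0"

```text
clock: 27.6
tcp_pos: [0.5212, 0.0473, 0.3759]
orientation: [-2.349, -0.211, 0.088]
contact_force: [0.7, 0.2, 1.1]
grip_width: 0.0358
gripper_force: 0.0
```

Run:
```python
from h import *
for i in range(12):
    p=r.grab_frame('side')
    if i%4==3:print(lidang(p))
save(p,'s5');print(r.get_obs()['clock'])
```

```text
(43.0, 19, 0.0)
(43.0, 19, 0.0)
(43.0, 19, 0.0)
28.2
```

View pics/s5.png

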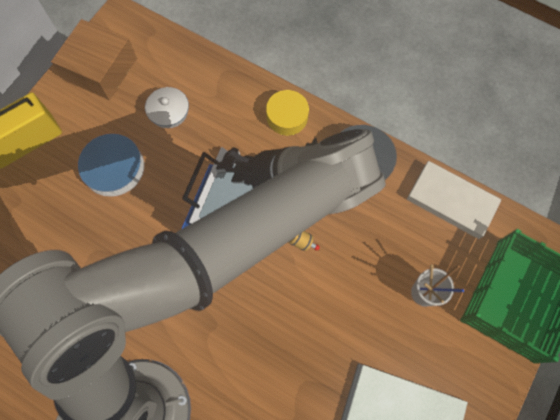

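The picture shows the lid standing half open by itself, with the bar near (197,178) and the weight near (302,241). The gripper is clear of it, and the tip angle does not change over 0.6 s.

```bash
python3 -c "
from bench import r
print(r.hand_in())"
```

```text
the job is handed in; nothing more can be done
None
```

The job is handed in: as found, the lid fell shut from half open. It also fell shut after a first 26 mm slide of the weight; after a further 30 mm (about 56 mm in all) it stayed at about 45° by itself with the gripper clear, as I saw up to hand-in at 28 s, though the arm hid the cats and cup in the last picture, so I did not check those.

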